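Nest the purge cups and hold the glue bottle slanted over them

ROBOT

A 7-joint arm with a two-finger parallel gripper is mounted at the origin on the work surface. World frame = base frame: x ahead of the robot, y to its left, z up, the work surface at z = 0. Lengths are in m, angles in rad, forces in N, time in s.
With the tool pointing down it reaches from about 0.4 to 0.85 m from the base axis. Payload 6.9 kg.
Tool frame: the origin (TCP) lies on the centre line of the jaws, within the pads' length; the fingertips stand 8 mm ahead of it and the grasp point (between the pads) lies 11 mm behind it (arm.tips_ahead is the distance from the TCP to the fingertips, in m); z points along the fingers, y is the line along which they close (so a half turn about z gives the same grasp; the last joint's range is limited). The gripper opens to 85 mm and grips with 20 to 120 N. Pads are 22 mm wide; open, the fingers measure 114 mm over their backs; the gripper's body (76 mm by 85 mm) begins 54 mm behind the grasp point. The pads swing forward as they close: fully open they stand 13 mm farther back than shut.
Start: joints at [-1.194, 0.507, -0.238, 1.5, 0.126, 1.149, -0.155], TCP at [0.167, 0.602, 0.239] pointing down, gripper open.
Joint ranges: [-3.08, 3.08], [-0.24, 2.05], [-1.43, 1.35], [0, 2.5], [-1.52, 4.66], [0.17, 1.96], [-2.89, 2.89]. Speed limits (rad/s): [2.39, 2.39, 3.14, 3.14, 3.14, 3.14, 3.14].

INTERFACE

Orientations are given as a unit quaternion [w, x, y, z].
In Python, from workcell import arm gives the robot as it stands. The module is installed in compiled form; this text tells all that it offers.
- The arm moves only by the tool carry_out, never from a script. Its argument "targets" is a list of rows, each a list of 3 entries, a list of its own where there are three numbers: the shift along the tool's x, y, z in mm, then the turn, a rotation vector about the tool's x, y, z in degrees, then the opening, from 0 (shut) to 1 (fully open). In form: [[[tx, ty, tz], [rx, ry, rz], hand], ...]. A call has 1 to 20 rows; each row is the pose to reach, as a shift and turn from the pose commanded when the call began, along the tool's axes at that moment; what a row does not reach only later rows make up. A row lasts 1/8 s, in which the tool goes at most 62.5 mm and 10.7 degrees, less where a joint would pass 70% of its speed; a pose out of reach is approached as far as the arm can. A call with a gripper value outside its range is refused whole. The fingers move at their own pace and stop on an object; the grip force is fixed at half the most. Time passes only in rows, so rows that repeat a pose let the fingers close. It gives the time, the measured TCP pose, the force, the opening and the grip force at its end, in the units of the state.
- arm.get_obs(): the state, without advancing time (a new reading comes with each control period).
- arm.get_image(name): name is "scene" or "side" or "wrist"; returns a dict with "image" (384x512x3 uint8, red, green, blue), "z_map" (384x512 float32, m along the optical axis (not along the pixel's ray), 0 where there is no reading), "intrinsics" (3x3 intrinsics, pixels), "view" (4x4, takes a point from world to camera coordinates). Camera axes: x right, y up, looking along -z (the intrinsics and any distortion apply to the point x, -y, -z); pixel columns grow to the right and rows downward; lengths in m; the calibration is good to about 2 mm. A picture is of the moment at which its call begins.
- arm.job_done(): hands the job in; it is judged then, once.
Trained networks look in a picture, given as the dict that the camera call returned (one of the last four; its "shot" number tells which), for a name from the list of things; names that differ only in an ending like _2 or _b are one class to them, and where a whole thing is asked for, a point or a joint stands for the part that bears it (a point fixed in the world has none). Each returns a list of dicts, best first, with "conf" (0 to 1); they miss things now and then, are a little off and sometimes report something else, mostly with a low value. They report only what shows in the picture. A call takes as long as a camera call. They do not tell look-alikes from the thing itself.
- arm.look_for(picture, label): "xy" ([column, row] in pixels, amid what is visible of it).
- arm.mark_of(picture, label): "xy" ([column, row] in pixels: a listed point, or the origin of a listed thing).
The state is a dict: "time_s": time; "joints": joint angles; "joint_vel": joint speeds; "effort": joint torques, N m; "eef_pos": TCP position; "tool_rot": TCP orientation; "contact_force": force on the tool from outside, world axes, zero at the start; "wrist_torque": the same for the moment, N m; "width": opening from 0.0 (shut) to 1.0 (fully open); "grip_force": force on a finger pad.
Only numpy, scipy, OpenCV 4.12 (cv2) and the standard library are available. Lean on these libraries where they do the work, as an engineer would, in place of code of your own. Each camera call takes 0.05 s, during which the arm holds its last target. There are 200 camera calls.

TASK

Set up for purging the glue nozzle: put the middle-sized steel cup into the wide steel pot where it stands, then the smallest cup into the middle one, each let go standing upright on the floor of the other. Then draw the white glue bottle straight up out of its wooden holder, carry it over, tip it to a slant of about 45 degrees with the nozzle still pointing downward, and hold it raised with the nozzle tip centred two to four centimetres above the open mouth of the smallest cup, the bottle touching nothing but the gripper. Finish while still holding it there; leave the other things on the bench where they are.

Things in the scene. Friction and masses are not known exactly. Their poses are not given: they have to be found in the camera images.
- pot: wide low open steel pot, the largest vessel: 88 mm across the rim, 84 mm at the base, 50 mm high, wall 3 mm, floor 4 mm thick, 0.4 kg; too wide to grip. Loose, stands on the bench, trades places with the two cups between episodes. Origin: centre of the underside; z up along its axis
- middle_cup: middle steel cup, open top: 66 mm across the rim, 60 mm at the base (straight taper), 72 mm high, wall 3 mm, floor 4 mm, 0.14 kg; stands loose and empty on the bench. Nested in the pot its underside is 4 mm above the pot's and its rim stands 26 mm proud of the pot's rim. Origin: centre of the underside; z up along its axis
- small_cup: smallest and tallest steel cup, open top: 46 mm across the rim, 40 mm at the base (straight taper), 90 mm high, wall 3 mm, floor 4 mm, 0.1 kg; stands loose and empty on the bench. Nested in the middle cup its underside is 4 mm above that one's and its rim stands 22 mm proud of the middle cup's rim. Origin: centre of the underside; z up along its axis
- small_cup_rim (a point): centre of the smallest cup's mouth, at rim height, 90 mm above its underside; the mouth is 40 mm wide inside. Axes as small_cup
- bottle: rigid white glue bottle, black nozzle, stored nozzle down in either bore of the holder. 185 mm long; round body 52 mm in diameter from 74 to 185 mm above the nozzle tip; tip 10 mm wide; 0.15 to 0.3 kg. Its tip stands on the bore's floor, 10 mm above the bench, its flat end 195 mm above the bench. Origin: centre of the nozzle tip; z from the tip to the flat end (up while in the holder)
- holder: wooden block fixed to the bench, 200 x 100 x 100 mm, with two round bores 56.5 mm wide and 90 mm deep, open at the top, centred 45 mm either side of the middle along its x axis; position and yaw vary. Origin: centre of the underside; x along the 200 mm length, z up
- wax_tin: bystander: round dark steel tin 49 mm in diameter, 123 mm high, stands in the holder's other bore and protrudes 33 mm. Origin: centre of the underside
- offcut: bystander: flat piece of wood 120 x 60 x 22 mm. Origin: centre of the underside
- square: bystander: try square lying flat, wooden stock 30 x 110 x 16 mm with a steel blade 150 mm long. Origin: under the stock's middle, blade along x
- hammer: bystander: hammer lying flat on the far side of the cups, handle towards its -x
- bolt: bystander: steel bolt about 60 mm long, lying. Origin at its head, shank along x
- clamp: bystander: black spring clamp lying flat, about 115 x 60 x 20 mm. Origin: under its middle
- tape_measure: bystander: black tape measure, 70 x 35 x 65 mm. Origin: centre of the underside
Things that resemble listed ones, but are neither listed nor needed, are in the scene too. Leave any red or yellow look-alike of the small_cup alone.

How it is judged:
On the way, in this order (a step that is already met when the one before it is completed fails the run):
1. the middle cup stands upright on the pot's floor, let go (horizontal distance between middle_cup and pot below 0.014 m and z of middle_cup in the frame of pot between 0 and 0.01 m and angle between middle_cup's own z axis and vertical below 0.15 rad and contact force between the fingers and middle_cup below 0.3 N), for 0.2 s.
2. the smallest cup stands upright on the middle cup's floor, let go (horizontal distance between middle_cup and pot below 0.014 m and z of middle_cup in the frame of pot between 0 and 0.01 m and angle between each of middle_cup, small_cup's own z axis and vertical below 0.15 rad and horizontal distance between small_cup and middle_cup below 0.013 m and z of small_cup in the frame of middle_cup between 0 and 0.01 m and contact force between the fingers and small_cup below 0.3 N), for 0.2 s.
3. the bottle has been drawn up, nozzle tip clear above the holder (z of bottle in the frame of holder above 0.103 m), for 0.1 s.
At the end, for the whole second after the job is handed in: Cups nested upright to within 14 mm, untouched, pot under 50 mm from its start; bottle gripped, still, touching no cup or holder, slanted 30 to 60 degrees, nozzle down, its tip within 18 mm of the axis of the smallest cup and 8 to 60 mm above its rim (all of step 2 and contact force between the fingers and middle_cup below 0.3 N and contact force between the fingers and pot below 0.3 N and distance of pot from where it was at the start of the episode below 0.05 m and angle between pot's own z axis and vertical below 0.15 rad and linear speed of each of small_cup, middle_cup below 0.02 m/s and linear speed of bottle below 0.03 m/s and angle between bottle's own z axis and vertical between 0.52 and 1.05 rad and horizontal distance between bottle and small_cup_rim below 0.018 m and z of bottle in the frame of small_cup_rim between 0.008 and 0.06 m and height (world z) of bottle above 0.09 m and contact force between the fingers and bottle above 1 N and contact force between bottle and small_cup below 0.2 N and contact force between bottle and middle_cup below 0.2 N and contact force between bottle and pot below 0.2 N and contact force between bottle and holder below 0.2 N); the arm keeps its last pose, push and grip.
It fails at once if another thing on the bench is shifted by more than 50 mm (distance of any of wax_tin, offcut, square, hammer, bolt, clamp, tape_measure from where it was at the start of the episode above 0.05 m).
It also fails if it takes over 67 s, if anything falls off the work surface, if the arm or the gripper's body presses on something with over 40 N, if the wrist force passes 120 N, or if a joint passes its speed limit or range.

## Working session

There is one attempt and no reset: what is moved stays moved. The work goes in short steps, Python scripts to look and compute and a tool call to move; the robot and the scene stay as the last step left them, time stands still between calls to the robot, and variables do not carry over. Pictures are saved under pics/ and viewed, at most 10 in all, crops included, and the job is handed in when it is done.

Besides the shell and the picture viewer there is one more tool, called after "Emit:" as name(argument=value, ...), one argument or row to a line, values as JSON. carry_out: Moves the arm, as the interface text tells. Its arguments: {"type":"object","properties":{"targets":{"type":"array"}},"required":["targets"]}

```bash
mkdir -p pics; cat > h.py <<'E'
import numpy as np, cv2
from workcell import arm
from scipy.spatial.transform import Rotation as R
def cloud(p):
    z=p["z_map"]; K=np.array(p["intrinsics"]); V=np.linalg.inv(np.array(p["view"]))
    v,u=np.mgrid[:z.shape[0],:z.shape[1]]
    c=np.stack([(u-K[0,2])*z/K[0,0],-(v-K[1,2])*z/K[1,1],-z,np.ones_like(z)],-1)
    w=(c@V.T)[...,:3]; w[z<=0]=np.nan
    return w
def save(p,n,crop=None,s=1):
    im=p["image"][...,::-1]
    if crop: a,b,c,d=crop; im=im[b:d,a:c]
    cv2.imwrite("pics/"+n+".png",cv2.resize(im,None,fx=s,fy=s,interpolation=cv2.INTER_CUBIC))
def rq(q): return R.from_quat([q[1],q[2],q[3],q[0]])
E
python3 - <<'E'
from h import *
o=arm.get_obs(); print(o["time_s"],o["eef_pos"],o["tool_rot"],o["width"],rq(o["tool_rot"]).as_matrix().round(3).tolist())
ims=[]
for n in ["scene","side"]:
    p=arm.get_image(n); w=cloud(p); ims.append(p["image"]); np.save(n+"_w.npy",w)
    cam=np.linalg.inv(np.array(p["view"])); print(n,cam[:3,3].round(3), np.array(p["intrinsics"]).round(1).tolist())
    for l in ["pot","middle_cup","small_cup","bottle","holder","wax_tin","hammer","tape_measure","offcut"]:
        for r in arm.look_for(p,l)[:4]:
            x,y=map(int,r["xy"]); print(l,r["conf"],(x,y),w[min(y,383),min(x,511)].round(3))
    save(p,n,s=1.5)
E
```

```text
0.0 [0.16713694 0.60173009 0.2384223 ] [-9.08617069e-05  1.34969633e-01  9.90849335e-01 -8.85805315e-04] 0.999865728792114 [[-0.964, 0.267, -0.0], [0.267, 0.964, -0.002], [-0.0, -0.002, -1.0]]
scene [ 0.934 -0.325  0.789] [[384.8, 0.0, 256.7], [0.0, 384.8, 195.1], [0.0, 0.0, 1.0]]
pot 0.58 (325, 185) [0.602 0.27  0.006]
middle_cup 0.72 (278, 210) [0.565 0.124 0.005]
middle_cup 0.68 (325, 184) [0.599 0.275 0.003]
middle_cup 0.25 (344, 255) [0.767 0.119 0.025]
small_cup 0.83 (213, 241) [ 0.534 -0.065  0.044]
small_cup 0.76 (140, 219) [ 0.39  -0.151  0.082]
small_cup 0.75 (251, 261) [ 0.627 -0.037  0.031]
small_cup 0.64 (192, 284) [ 0.599 -0.175  0.086]
bottle 0.73 (94, 292) [ 0.527 -0.319  0.171]
bottle 0.47 (216, 244) [ 0.539 -0.062  0.033]
holder 0.73 (108, 310) [ 0.532 -0.32   0.101]
holder 0.24 (194, 374) [ 0.723 -0.28   0.064]
holder 0.16 (219, 192) [0.423 0.054 0.022]
wax_tin 0.94 (89, 260) [ 0.436 -0.289  0.132]
hammer 0.55 (342, 252) [0.759 0.122 0.025]
hammer 0.43 (212, 244) [ 0.535 -0.07   0.039]
tape_measure 0.93 (191, 374) [ 0.72  -0.284  0.065]
offcut 0.55 (219, 192) [0.423 0.054 0.022]
side [ 0.069 -0.712  0.753] [[456.5, 0.0, 252.1], [0.0, 456.5, 196.6], [0.0, 0.0, 1.0]]
pot 0.95 (224, 172) [0.619 0.294 0.009]
middle_cup 0.89 (249, 199) [0.57  0.078 0.063]
small_cup 0.88 (309, 260) [ 0.56  -0.18   0.064]
small_cup 0.79 (222, 286) [ 0.359 -0.156  0.079]
small_cup 0.7 (250, 264) [ 0.441 -0.13   0.074]
small_cup 0.66 (278, 237) [ 0.539 -0.093  0.075]
bottle 0.68 (338, 294) [ 0.486 -0.341  0.154]
holder 0.75 (307, 333) [ 0.422 -0.344  0.096]
wax_tin 0.58 (289, 308) [ 0.407 -0.308  0.134]
hammer 0.83 (298, 180) [0.763 0.122 0.026]
tape_measure 0.87 (396, 271) [ 0.7   -0.299  0.058]
offcut 0.94 (200, 237) [0.416 0.057 0.022]
```

View pics/scene.png

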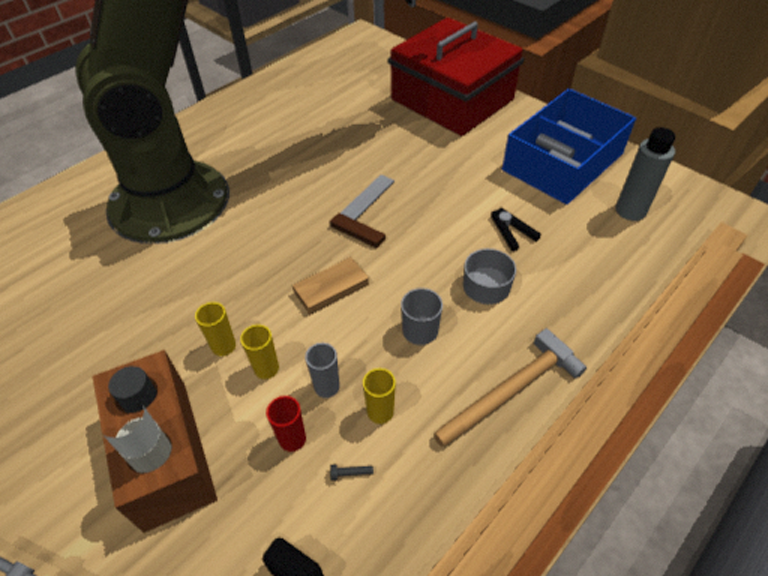

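View pics/side.png

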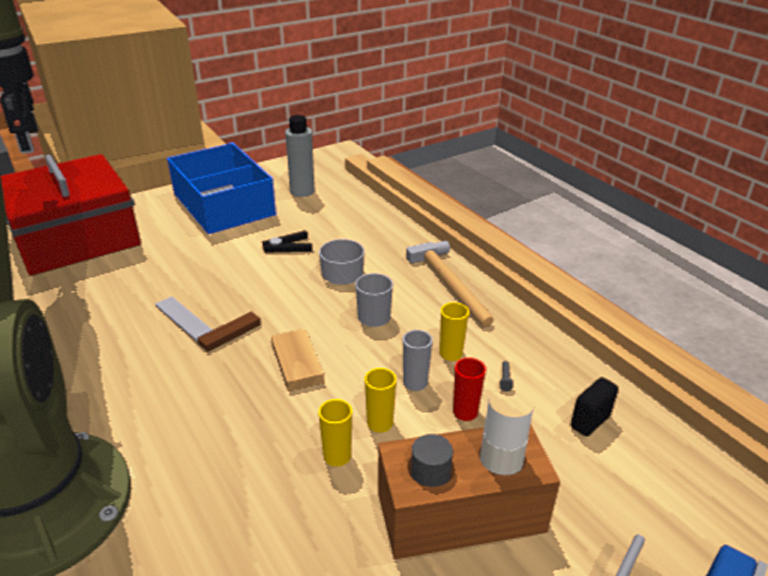

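Candidates for small_cup in the scene view (native px): yellow (140,219), yellow (172,234), grey (213,241), red (192,284), yellow (251,261). Only the grey one is steel, so that is the one meant. The pot is at (325,184), the middle cup at (278,210), and the bottle is in the holder bore at (94,292). I'll fit the rims and confirm with a crop.

```bash
cat > fit.py <<'E'
from h import *
from scipy.optimize import least_squares
def fit(P,c0,r,z0,z1,rad):
    m=np.isfinite(P[:,0])&(P[:,2]>z0)&(P[:,2]<z1)&(np.hypot(*(P[:,:2]-c0).T)<rad)
    Q=P[m]
    s=least_squares(lambda c:np.hypot(Q[:,0]-c[0],Q[:,1]-c[1])-r,c0,loss="soft_l1",f_scale=.002)
    return s.x.round(4),len(Q),round(float(np.sqrt(np.mean(s.fun**2)))*1000,1)
E
python3 - <<'E'
from fit import *
W=[np.load(n+"_w.npy").reshape(-1,3) for n in("scene","side")]
A=dict(pot=((.61,.27),.0425,.042,.058,.06),mid=((.57,.12),.0315,.063,.08,.05),small=((.53,-.07),.0215,.08,.098,.04),
 y1=((.627,-.037),.0215,.08,.098,.04),red=((.595,-.175),.0215,.08,.098,.04),y2=((.45,-.12),.0215,.08,.098,.04),y3=((.38,-.15),.0215,.08,.098,.04),bottle=((.52,-.33),.026,.11,.19,.05),tin=((.43,-.30),.0245,.105,.12,.04))
for k,a in A.items():
    print(k,[fit(P,np.array(a[0]),*a[1:]) for P in W+[np.vstack(W)]])
# holder top
P=np.vstack(W); m=(abs(P[:,2]-.1)<.004)&(P[:,1]<-.2)&(P[:,0]<.65)
r=cv2.minAreaRect(P[m][:,:2].astype(np.float32)*1000); print(r)
for x0,x1,y0,y1,n in[(.3,.5,0,.15,'offcut'),(.55,.95,.0,.3,'ham')]:
    m=(P[:,0]>x0)&(P[:,0]<x1)&(P[:,1]>y0)&(P[:,1]<y1)&(P[:,2]>.012)&(P[:,2]<.04); print(n,np.percentile(P[m],[2,98],axis=0).round(3).tolist())
p=arm.get_image("scene"); save(p,"crop",(120,140,370,320),3)
p=arm.get_image("wrist"); c=np.linalg.inv(np.array(p["view"])); print(c.round(3),p["intrinsics"])
E
```

```text
pot [(array([0.6094, 0.2558]), 224, 1.4), (array([0.6098, 0.2551]), 188, 2.0), (array([0.6095, 0.2556]), 412, 1.7)]
mid [(array([0.5876, 0.1045]), 138, 1.3), (array([0.5874, 0.1037]), 147, 1.7), (array([0.5874, 0.1041]), 285, 1.6)]
small [(array([ 0.5525, -0.074 ]), 121, 1.1), (array([ 0.5517, -0.0753]), 134, 1.4), (array([ 0.5519, -0.0747]), 255, 1.4)]
y1 [(array([ 0.6427, -0.0483]), 146, 1.0), (array([ 0.6422, -0.0494]), 146, 1.4), (array([ 0.6423, -0.0488]), 292, 1.3)]
red [(array([ 0.5792, -0.1671]), 181, 1.1), (array([ 0.5783, -0.1682]), 188, 1.4), (array([ 0.5787, -0.1677]), 369, 1.3)]
y2 [(array([ 0.4579, -0.1173]), 164, 1.1), (array([ 0.4572, -0.1182]), 193, 1.3), (array([ 0.4575, -0.1179]), 357, 1.3)]
y3 [(array([ 0.3731, -0.1378]), 157, 1.2), (array([ 0.3724, -0.139 ]), 212, 1.2), (array([ 0.3727, -0.1387]), 369, 1.3)]
bottle [(array([ 0.502 , -0.3216]), 865, 2.2), (array([ 0.5031, -0.3222]), 938, 0.8), (array([ 0.5025, -0.3218]), 1803, 1.6)]
tin [(array([ 0.4172, -0.289 ]), 107, 0.8), (array([ 0.4197, -0.289 ]), 137, 0.8), (array([ 0.4183, -0.2886]), 244, 1.2)]
((512.7304077148438, -360.37689208984375), (174.45066833496094, 376.539306640625), 43.94326400756836)
offcut [[0.378, 0.004, 0.014], [0.45, 0.121, 0.025]]
ham [[0.568, 0.006, 0.013], [0.943, 0.295, 0.038]]
[[ 0.267 -0.931 -0.249  0.105]
 [ 0.964  0.258  0.07   0.618]
 [-0.001 -0.259  0.966  0.374]
 [ 0.     0.     0.     1.   ]] [[274.94396805   0.         248.74619489]
 [  0.         274.94396805 195.45146844]
 [  0.           0.           1.        ]]
```

View pics/crop.png

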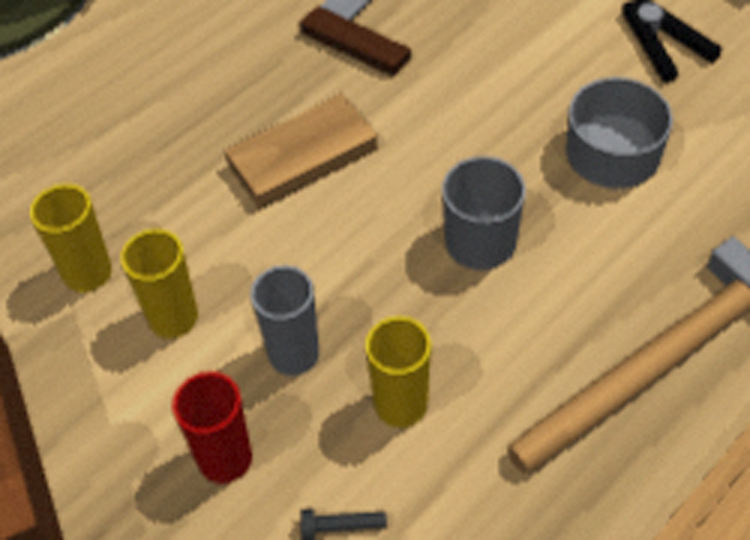

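The crop confirms it: the only steel small cup is at crop (287,320), with yellow, yellow and red look-alikes around it. Next is a helper that works out moves; the first one goes above the middle cup.

```bash
cat > mv.py <<'E'
from h import *
def mv(pos,yaw,tilt=0,axis=None):
    """shift(mm)/turn(deg) in tool axes to reach TCP pos, tool y at azimuth yaw(deg), pointing down; then turned tilt deg about tool x"""
    o=arm.get_obs(); r=rq(o["tool_rot"]); a=np.radians(yaw)
    y=np.array([np.cos(a),np.sin(a),0]); z=np.array([0,0,-1.]); x=np.cross(y,z)
    g=R.from_matrix(np.stack([x,y,z],1))*R.from_euler("x",tilt,degrees=True)
    print("t",o["time_s"],"pos",o["eef_pos"].round(4),"w",round(o["width"],3),"shift",(r.inv().apply(np.array(pos)-o["eef_pos"])*1000).round(1),"turn",(r.inv()*g).as_rotvec(degrees=True).round(1), "j",o["joints"].round(2))
E
python3 -c "
from mv import *
print(arm.tips_ahead)
mv((.5874,.1041,.19),10); mv((.5874,.1041,.19),74)"
```

```text
0.008
t 1.1 pos [0.1672 0.6022 0.2393] w 1.003 shift [-538.1 -367.5   49.3] turn [-0.   0.  64.5] j [-1.19  0.51 -0.24  1.5   0.13  1.15 -0.15]
t 1.1 pos [0.1672 0.6022 0.2393] w 1.003 shift [-538.1 -367.5   49.3] turn [-0.  -0.   0.5] j [-1.19  0.51 -0.24  1.5   0.13  1.15 -0.15]
```

Emit:
carry_out(
  targets=[
    [[-538,-367,49],[0,0,64.5],1],
    [[-538,-367,49],[0,0,64.5],1],
    [[-538,-367,49],[0,0,64.5],1],
    [[-538,-367,49],[0,0,64.5],1],
    [[-538,-367,49],[0,0,64.5],1],
    [[-538,-367,49],[0,0,64.5],1],
    [[-538,-367,49],[0,0,64.5],1],
    [[-538,-367,49],[0,0,64.5],1],
    [[-538,-367,49],[0,0,64.5],1],
    [[-538,-367,49],[0,0,64.5],1],
    [[-538,-367,49],[0,0,64.5],1],
    [[-538,-367,49],[0,0,64.5],1],
    [[-538,-367,49],[0,0,64.5],1],
    [[-538,-367,49],[0,0,64.5],1],
    [[-538,-367,49],[0,0,64.5],1],
    [[-538,-367,49],[0,0,64.5],1],
  ],
)

```text
time_s: 3.1
eef_pos: [0.5872, 0.1053, 0.1905]
tool_rot: [0.0, 0.643, 0.766, 0.0]
contact_force: [-0.8, 0.3, 0.1]
width: 1.001
grip_force: 0.0
```

```bash
python3 -c "
from mv import *
from fit import fit
mv((.5874,.1041,.057),10)
p=arm.get_image('wrist');P=cloud(p).reshape(-1,3);save(p,'w1')
print(fit(P,np.array([.5874,.1041]),.0315,.063,.08,.05),fit(P,np.array([.6095,.2556]),.0425,.042,.058,.06))"
```

```text
t 3.1 pos [0.5872 0.1053 0.1905] w 1.001 shift [ -1.2  -0.  133.5] turn [ 0. -0.  0.] j [-0.31  0.5   0.14  1.65 -0.08  0.99  0.03]
(array([0.5872, 0.1046]), 920, 1.2) (array([0.6091, 0.2548]), 1016, 1.1)
```

The wrist fit agrees to within 1 mm, so I'm descending and gripping.

Emit:
carry_out(
  targets=[
    [[-1,0,50],[0,0,0],1],
    [[-1,0,90],[0,0,0],1],
    [[-1,0,115],[0,0,0],1],
    [[-1,0,133],[0,0,0],1],
    [[-1,0,133],[0,0,0],1],
    [[-1,0,133],[0,0,0],0.3],
    [[-1,0,133],[0,0,0],0.3],
    [[-1,0,133],[0,0,0],0.3],
    [[-1,0,133],[0,0,0],0.3],
    [[-1,0,133],[0,0,0],0.3],
    [[-1,0,133],[0,0,0],0.3],
    [[-1,0,125],[0,0,0],0.3],
    [[-1,0,105],[0,0,0],0.3],
    [[-1,0,75],[0,0,0],0.3],
    [[-1,0,30],[0,0,0],0.3],
    [[-1,0,30],[0,0,0],0.3],
  ],
)

```text
time_s: 5.15
eef_pos: [0.5899, 0.1039, 0.1647]
tool_rot: [0.002, 0.643, 0.766, 0.003]
contact_force: [-0.6, 1.1, -0.6]
width: 0.739
grip_force: 66.0
```

```bash
python3 -c "
from mv import *
from fit import fit
mv((.6093,.2554,.16),10);mv((.6093,.2554,.061),10)
for n in ['scene','side']:
  p=arm.get_image(n);P=cloud(p).reshape(-1,3);save(p,'g1'+n,(200,120,400,270),3)
  m=(np.hypot(P[:,0]-.587,P[:,1]-.105)<.04)&(P[:,2]<.2); print(np.percentile(P[m][:,2],[1,5,50,99]).round(3), fit(P,np.array([.587,.105]),.0305,.12,.135,.045))"
```

```text
t 5.15 pos [0.5899 0.1039 0.1647] w 0.739 shift [145.9  45.3   5. ] turn [ 0.4 -0.  -0. ] j [-0.3   0.53  0.14  1.69 -0.09  0.92  0.04]
t 5.15 pos [0.5899 0.1039 0.1647] w 0.739 shift [145.9  44.6 104. ] turn [ 0.4 -0.  -0. ] j [-0.3   0.53  0.14  1.69 -0.09  0.92  0.04]
[-0.003 -0.002  0.127  0.195] (array([0.5897, 0.1047]), 182, 1.5)
[-0.002 -0.001  0.134  0.197] (array([0.5889, 0.105 ]), 115, 1.6)
```

View pics/g1scene.png

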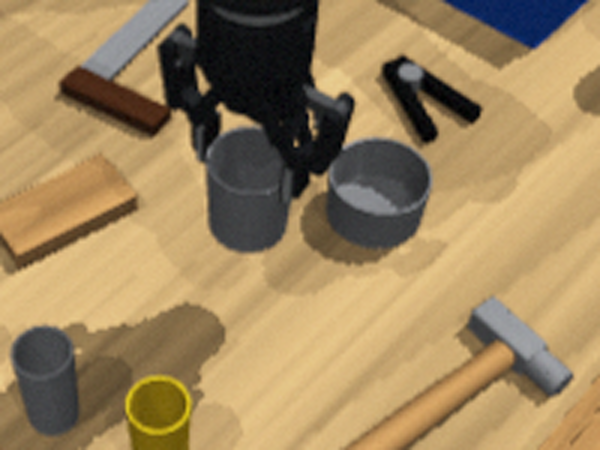

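The middle cup hangs upright at crop (248,190) and the pot is free at (378,195). Carrying it over the pot.

Emit:
carry_out(
  targets=[
    [[40,12,2],[0,0,0],0.3],
    [[90,28,2],[0,0,0],0.3],
    [[130,40,2],[0,0,0],0.3],
    [[146,45,2],[0,0,0],0.3],
    [[146,45,2],[0,0,0],0.3],
    [[146,45,2],[0,0,0],0.3],
    [[146,45,2],[0,0,0],0.3],
  ],
)

```text
time_s: 6.12
eef_pos: [0.6069, 0.253, 0.1584]
tool_rot: [0.0, 0.644, 0.765, -0.0]
contact_force: [1.0, 0.2, -1.8]
width: 0.736
grip_force: 66.0
```

```bash
python3 -c "
from mv import *
mv((.6093,.2554,.061),10)"
```

```text
t 6.125 pos [0.6069 0.253  0.1584] w 0.736 shift [ 2.   2.8 97.4] turn [-0.   0.1 -0.2] j [-0.51  0.62  0.14  1.52 -0.09  1.   -0.18]
```

Emit:
carry_out(
  targets=[
    [[2,3,30],[0,0,0],0.3],
    [[2,3,55],[0,0,0],0.3],
    [[2,3,75],[0,0,0],0.3],
    [[2,3,88],[0,0,0],0.3],
    [[2,3,94],[0,0,0],0.3],
    [[2,3,96],[0,0,0],0.3],
    [[2,3,96],[0,0,0],0.3],
    [[2,3,96],[0,0,0],0.3],
  ],
)

```text
time_s: 7.12
eef_pos: [0.6097, 0.2579, 0.0631]
tool_rot: [0.0, 0.643, 0.766, 0.001]
contact_force: [-0.1, -0.4, 2.2]
width: 0.741
grip_force: 66.3
```

```bash
python3 -c "
from mv import *
mv((.6093,.2554,.061),10);print(arm.get_obs()['contact_force'])"
```

```text
t 7.125 pos [0.6097 0.2579 0.0631] w 0.741 shift [-2.4 -0.9  2.1] turn [ 0.1 -0.  -0. ] j [-0.51  0.73  0.12  1.6  -0.11  0.81 -0.17]
[-0.10157426 -0.36525447  2.23194596]
```

Emit:
carry_out(
  targets=[
    [[-2,-1,1],[0,0,0],0.3],
    [[-2,-1,1],[0,0,0],0.3],
    [[-2,-1,1],[0,0,0],1],
    [[-2,-1,1],[0,0,0],1],
    [[-2,-1,1],[0,0,0],1],
    [[-2,-1,1],[0,0,0],1],
    [[-2,-1,-10],[0,0,0],1],
    [[-2,-1,-40],[0,0,0],1],
    [[-2,-1,-90],[0,0,0],1],
    [[-2,-1,-130],[0,0,0],1],
    [[-2,-1,-130],[0,0,0],1],
  ],
)

```text
time_s: 8.5
eef_pos: [0.6106, 0.2561, 0.1971]
tool_rot: [0.002, 0.643, 0.766, 0.003]
contact_force: [-0.2, 1.4, -0.8]
width: 0.998
grip_force: 0.0
```

```bash
cat > chk.py <<'E'
from mv import *
from fit import fit
p=arm.get_image('wrist');P=[cloud(p).reshape(-1,3)]; p=arm.get_image('scene');P.append(cloud(p).reshape(-1,3));p=arm.get_image('side');P.append(cloud(p).reshape(-1,3))
for Q in P:
  for n,a in dict(pot=(.0425,.044,.056,.055),mid=(.0315,.069,.083,.045),small=(.0215,.09,.105,.035)).items():
    try: print(n,fit(Q,np.array([.6095,.255]),*a))
    except Exception as e: print(n,'none')
E
python3 -c "
import chk
from mv import *
mv((.552,-.0747,.19),-30)"
```

```text
pot (array([0.6094, 0.2565]), 1159, 7.3)
mid (array([0.6088, 0.2579]), 827, 1.1)
small (array([0.6095, 0.255 ]), 0, nan)
pot (array([0.6095, 0.256 ]), 263, 9.2)
mid (array([0.6087, 0.2577]), 154, 1.2)
small (array([0.6095, 0.255 ]), 0, nan)
pot (array([0.6104, 0.256 ]), 234, 9.6)
mid (array([0.6094, 0.2572]), 134, 1.9)
small (array([0.6095, 0.255 ]), 0, nan)
t 8.65 pos [0.6081 0.2555 0.1918] w 1.0 shift [-315.4 -112.4    2. ] turn [-0.1  0.  40. ] j [-0.51  0.6   0.14  1.47 -0.09  1.08 -0.18]
  return _methods._mean(a, axis=axis, dtype=dtype,
  ret = ret.dtype.type(ret / rcount)
```

The middle cup stands in the pot, about 2 mm off centre. Next is the small steel cup.

Emit:
carry_out(
  targets=[
    [[-315,-112,2],[0,0,40],1],
    [[-315,-112,2],[0,0,40],1],
    [[-315,-112,2],[0,0,40],1],
    [[-315,-112,2],[0,0,40],1],
    [[-315,-112,2],[0,0,40],1],
    [[-315,-112,2],[0,0,40],1],
    [[-315,-112,2],[0,0,40],1],
    [[-315,-112,2],[0,0,40],1],
    [[-315,-112,2],[0,0,40],1],
    [[-315,-112,2],[0,0,40],1],
  ],
)

```text
time_s: 9.9
eef_pos: [0.5531, -0.0727, 0.1901]
tool_rot: [-0.0, 0.866, 0.501, -0.0]
contact_force: [1.0, 0.2, -0.3]
width: 1.003
grip_force: 0.0
```

```bash
python3 -c "
from mv import *
from fit import fit
mv((.552,-.0747,.079),-30)
p=arm.get_image('wrist');P=cloud(p).reshape(-1,3);save(p,'w2')
print(fit(P,np.array([.552,-.0747]),.0215,.082,.098,.035))"
```

```text
t 9.9 pos [ 0.5531 -0.0727  0.1901] w 1.003 shift [-2.300e+00  1.000e-01  1.111e+02] turn [-0.  -0.   0.1] j [-0.15  0.47  0.35  1.76 -0.19  0.95 -0.24]
(array([ 0.5522, -0.0743]), 686, 1.1)
```

View pics/w2.png

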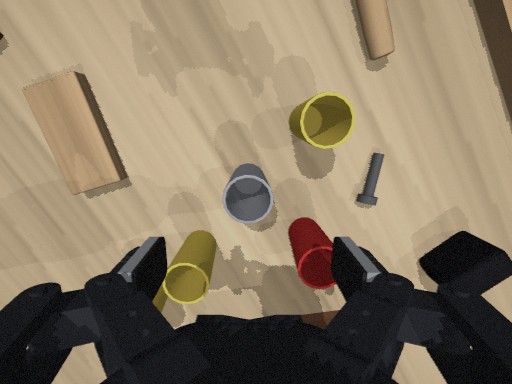

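Wrist view: the steel cup is at (248,200), and the yellow and red look-alikes are outside the finger line.

Emit:
carry_out(
  targets=[
    [[-1.5,0,40],[0,0,0],0.85],
    [[-1.5,0,70],[0,0,0],0.85],
    [[-1.5,0,95],[0,0,0],0.85],
    [[-1.5,0,111],[0,0,0],0.85],
    [[-1.5,0,111],[0,0,0],0.85],
    [[-1.5,0,111],[0,0,0],0.1],
    [[-1.5,0,111],[0,0,0],0.1],
    [[-1.5,0,111],[0,0,0],0.1],
    [[-1.5,0,111],[0,0,0],0.1],
    [[-1.5,0,111],[0,0,0],0.1],
    [[-1.5,0,111],[0,0,0],0.1],
    [[-1.5,0,111],[0,0,0],0.1],
    [[-1.5,0,105],[0,0,0],0.1],
    [[-1.5,0,80],[0,0,0],0.1],
    [[-1.5,0,40],[0,0,0],0.1],
    [[-1.5,0,-20],[0,0,0],0.1],
    [[-1.5,0,-40],[0,0,0],0.1],
    [[-1.5,0,-40],[0,0,0],0.1],
    [[-1.5,0,-40],[0,0,0],0.1],
  ],
)

```text
time_s: 12.32
eef_pos: [0.5514, -0.075, 0.2293]
tool_rot: [-0.001, 0.866, 0.5, -0.001]
contact_force: [0.0, 0.7, -1.6]
width: 0.514
grip_force: 61.3
```

```bash
python3 -c "
from mv import *
mv((.609,.2577,.23),10)
from fit import fit
for n in ['scene','side']:
  p=arm.get_image(n);P=cloud(p).reshape(-1,3)
  c=np.array([.552,-.0745])
  for z in (.225,.205,.185,.165): print(n,z,fit(P,c,.0215,z,z+.015,.035))
"
```

```text
t 12.325 pos [ 0.5514 -0.075   0.2293] w 0.514 shift [ 316.9 -116.5   -0.7] turn [ -0.1  -0.  -40. ] j [-0.16  0.43  0.37  1.7  -0.17  1.05 -0.25]
scene 0.225 (array([ 0.5573, -0.0775]), 130, 3.2)
scene 0.205 (array([ 0.5519, -0.0737]), 90, 0.9)
scene 0.185 (array([ 0.5503, -0.0731]), 90, 0.8)
scene 0.165 (array([ 0.5492, -0.0727]), 80, 0.6)
side 0.225 (array([ 0.5516, -0.076 ]), 314, 3.7)
side 0.205 (array([ 0.552, -0.075]), 145, 1.5)
side 0.185 (array([ 0.5521, -0.0738]), 115, 1.1)
side 0.165 (array([ 0.552, -0.073]), 109, 1.2)
```

Emit:
carry_out(
  targets=[
    [[45,-17,0],[0,0,-8],0.1],
    [[95,-35,0],[0,0,-16],0.1],
    [[145,-53,0],[0,0,-24],0.1],
    [[195,-72,0],[0,0,-32],0.1],
    [[245,-90,0],[0,0,-40],0.1],
    [[290,-107,0],[0,0,-40],0.1],
    [[317,-116,0],[0,0,-40],0.1],
    [[317,-116,0],[0,0,-40],0.1],
    [[317,-116,0],[0,0,-40],0.1],
    [[317,-116,0],[0,0,-40],0.1],
  ],
)

```text
time_s: 13.68
eef_pos: [0.6104, 0.2553, 0.23]
tool_rot: [0.0, 0.644, 0.765, -0.001]
contact_force: [-0.0, -0.3, -0.8]
width: 0.513
grip_force: 61.3
```

```bash
python3 -c "
from mv import *
mv((.609,.2577,.087),10)"
```

```text
t 13.675 pos [0.6104 0.2553 0.23  ] w 0.513 shift [  2.7  -0.9 143. ] turn [-0.   0.1 -0.1] j [-0.52  0.57  0.14  1.41 -0.08  1.17 -0.19]
```

Emit:
carry_out(
  targets=[
    [[2.5,-1,40],[0,0,0],0.1],
    [[2.5,-1,70],[0,0,0],0.1],
    [[2.5,-1,100],[0,0,0],0.1],
    [[2.5,-1,122],[0,0,0],0.1],
    [[2.5,-1,134],[0,0,0],0.1],
    [[2.5,-1,140],[0,0,0],0.1],
    [[2.5,-1,142],[0,0,0],0.1],
    [[2.5,-1,142],[0,0,0],0.1],
    [[2.5,-1,142],[0,0,0],0.1],
  ],
)

```text
time_s: 14.8
eef_pos: [0.6093, 0.2596, 0.089]
tool_rot: [0.0, 0.643, 0.766, 0.001]
contact_force: [0.2, 0.0, 1.8]
width: 0.516
grip_force: 61.5
```

```bash
python3 -c "
from mv import *
mv((.609,.2577,.087),10);print(arm.get_obs()['contact_force'])"
```

```text
t 14.8 pos [0.6093 0.2596 0.089 ] w 0.516 shift [-1.9 -0.6  2. ] turn [ 0.1 -0.  -0. ] j [-0.51  0.7   0.12  1.58 -0.1   0.87 -0.18]
[1.85084670e-01 1.43083165e-03 1.79002512e+00]
```

Emit:
carry_out(
  targets=[
    [[-1,0,1],[0,0,0],0.1],
    [[-1,0,1],[0,0,0],0.1],
    [[-1,0,1],[0,0,0],0.9],
    [[-1,0,1],[0,0,0],0.9],
    [[-1,0,1],[0,0,0],0.9],
    [[-1,0,1],[0,0,0],0.9],
    [[-1,0,1],[0,0,0],0.9],
    [[-1,0,-10],[0,0,0],1],
    [[-1,0,-40],[0,0,0],1],
    [[-1,0,-90],[0,0,0],1],
    [[-1,0,-150],[0,0,0],1],
    [[-1,0,-190],[0,0,0],1],
    [[-1,0,-190],[0,0,0],1],
    [[-1,0,-190],[0,0,0],1],
  ],
)

```text
time_s: 16.55
eef_pos: [0.6086, 0.2584, 0.2781]
tool_rot: [-0.0, 0.643, 0.766, -0.0]
contact_force: [0.0, -0.2, -0.6]
width: 0.999
grip_force: 0.0
```

```bash
python3 -W ignore -c "
import chk
from mv import *
save(chk.p,'nest',(160,100,300,205),4)
mv((.5025,-.3218,.28),-32.6)"
```

```text
pot (array([0.6093, 0.2557]), 706, 9.8)
mid (array([0.6086, 0.2583]), 620, 5.9)
small (array([0.6073, 0.2587]), 370, 1.1)
pot (array([0.6077, 0.2586]), 212, 7.8)
mid (array([0.6087, 0.2581]), 226, 8.0)
small (array([0.6073, 0.2585]), 120, 1.2)
pot (array([0.6126, 0.2606]), 178, 6.9)
mid (array([0.6104, 0.2583]), 165, 7.2)
small (array([0.6079, 0.2577]), 102, 1.9)
t 16.7 pos [0.6084 0.2583 0.2769] w 1.003 shift [-553.  -204.9   -2.3] turn [-0.1  0.1 42.6] j [-0.52  0.54  0.15  1.33 -0.08  1.28 -0.2 ]
```

View pics/nest.png

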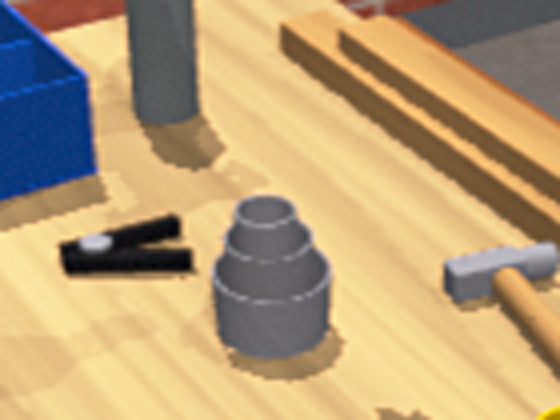

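All three are nested upright at crop (270,280), with the small rim centred at (0.6075, 0.2583). On to the bottle.

Emit:
carry_out(
  targets=[
    [[-553,-205,-3],[0,0,42.5],1],
    [[-553,-205,-3],[0,0,42.5],1],
    [[-553,-205,-3],[0,0,42.5],1],
    [[-553,-205,-3],[0,0,42.5],1],
    [[-553,-205,-3],[0,0,42.5],1],
    [[-553,-205,-3],[0,0,42.5],1],
    [[-553,-205,-3],[0,0,42.5],1],
    [[-553,-205,-3],[0,0,42.5],1],
    [[-553,-205,-3],[0,0,42.5],1],
    [[-553,-205,-3],[0,0,42.5],1],
    [[-553,-205,-3],[0,0,42.5],1],
    [[-553,-205,-3],[0,0,42.5],1],
    [[-553,-205,-3],[0,0,42.5],1],
    [[-553,-205,-3],[0,0,42.5],1],
  ],
)

```text
time_s: 18.45
eef_pos: [0.5035, -0.3205, 0.2813]
tool_rot: [-0.0, 0.876, 0.482, 0.0]
contact_force: [-0.1, 0.8, -0.0]
width: 0.999
grip_force: 0.0
```

```bash
python3 -c "
from mv import *
from fit import fit
mv((.5025,-.3218,.149),-32.6)
p=arm.get_image('wrist');P=cloud(p).reshape(-1,3)
m=(np.hypot(P[:,0]-.5025,P[:,1]+.3218)<.05)&(P[:,2]>.18)
print(P[m].mean(0),P[m][:,2].max(),cv2.minEnclosingCircle(P[m][:,:2].astype(np.float32)*1000))
print(fit(P,np.array([.5025,-.3218]),.026,.11,.185,.05))"
```

```text
t 18.45 pos [ 0.5035 -0.3205  0.2813] w 0.999 shift [-1.700e+00 -1.000e-01  1.323e+02] turn [-0.  -0.   0.2] j [ 0.26  0.46  0.43  1.51 -0.2   1.21  0.15]
[ 0.51004914 -0.31057398  0.35248575] 0.376772499954853 ((502.60009765625, -321.55780029296875), 49.98117446899414)
(array([ 0.5034, -0.3223]), 2000, 10.1)
```

Emit:
carry_out(
  targets=[
    [[-1.5,0,45],[0,0,0],1],
    [[-1.5,0,80],[0,0,0],1],
    [[-1.5,0,110],[0,0,0],1],
    [[-1.5,0,126],[0,0,0],1],
    [[-1.5,0,132],[0,0,0],1],
    [[-1.5,0,132],[0,0,0],1],
    [[-1.5,0,132],[0,0,0],0.2],
    [[-1.5,0,132],[0,0,0],0.2],
    [[-1.5,0,132],[0,0,0],0.2],
    [[-1.5,0,132],[0,0,0],0.2],
    [[-1.5,0,132],[0,0,0],0.2],
    [[-1.5,0,132],[0,0,0],0.2],
    [[-1.5,0,132],[0,0,0],0.2],
  ],
)

```text
time_s: 20.12
eef_pos: [0.5024, -0.3232, 0.1505]
tool_rot: [0.001, 0.877, 0.481, 0.0]
contact_force: [-0.2, -0.9, 4.3]
width: 0.599
grip_force: 61.4
```

Emit:
carry_out(
  targets=[
    [[0,0,-8],[0,0,0],0.2],
    [[0,0,-20],[0,0,0],0.2],
    [[0,0,-40],[0,0,0],0.2],
    [[0,0,-60],[0,0,0],0.2],
    [[0,0,-80],[0,0,0],0.2],
    [[0,0,-100],[0,0,0],0.2],
    [[0,0,-120],[0,0,0],0.2],
    [[0,0,-140],[0,0,0],0.2],
    [[0,0,-155],[0,0,0],0.2],
    [[0,0,-160],[0,0,0],0.2],
    [[0,0,-160],[0,0,0],0.2],
    [[0,0,-160],[0,0,0],0.2],
  ],
)

```text
time_s: 21.62
eef_pos: [0.5019, -0.3227, 0.3085]
tool_rot: [-0.001, 0.877, 0.481, -0.0]
contact_force: [-0.8, -0.1, -2.7]
width: 0.594
grip_force: 62.8
```

```bash
python3 -c "
from mv import *
mv((.55,.20,.33),22)
p=arm.get_image('scene');save(p,'b1',(40,140,240,370),2.5)
W=np.vstack([cloud(p).reshape(-1,3),cloud(arm.get_image('side')).reshape(-1,3)])
m=(np.hypot(W[:,0]-.5025,W[:,1]+.3218)<.04)&(W[:,2]>.11); Q=W[m]
for z in np.arange(.11,.33,.02):
  q=Q[abs(Q[:,2]-z)<.01]; print(round(z,2),len(q),q.mean(0).round(3) if len(q) else '')"
```

```text
t 21.625 pos [ 0.5019 -0.3227  0.3085] w 0.594 shift [ 466.6 -240.5  -21.2] turn [ -0.1  -0.  -54.5] j [ 0.26  0.44  0.44  1.46 -0.19  1.28  0.15]
0.11 0 
0.13 0 
0.15 0 
0.17 48 [ 0.502 -0.323  0.174]
0.19 103 [ 0.502 -0.324  0.19 ]
0.21 151 [ 0.503 -0.327  0.215]
0.23 161 [ 0.5   -0.329  0.229]
0.25 510 [ 0.504 -0.329  0.251]
0.27 614 [ 0.505 -0.329  0.27 ]
0.29 618 [ 0.504 -0.328  0.29 ]
0.31 798 [ 0.503 -0.327  0.311]
0.33 1029 [ 0.501 -0.326  0.33 ]
```

View pics/b1.png

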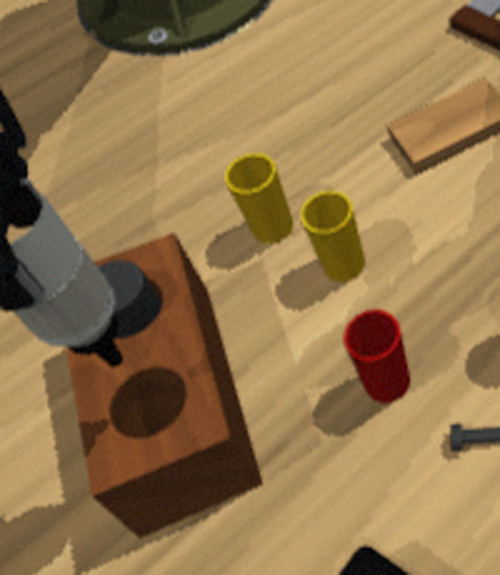

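The bottle is drawn clear of the bore, with the black nozzle at crop (108,350). Carrying it over, still upright.

```bash
python3 -c "
from mv import *
mv((.516,.2195,.33),23)"
```

```text
t 21.725 pos [ 0.502  -0.3227  0.3086] w 0.595 shift [ 464.8 -279.7  -21.1] turn [ -0.1  -0.  -55.5] j [ 0.26  0.44  0.44  1.46 -0.19  1.28  0.15]
```

Emit:
carry_out(
  targets=[
    [[20,-12,-15],[0,0,0],0.2],
    [[55,-33,-21],[0,0,-5],0.2],
    [[95,-57,-21],[0,0,-10],0.2],
    [[135,-81,-21],[0,0,-15],0.2],
    [[175,-105,-21],[0,0,-20],0.2],
    [[215,-129,-21],[0,0,-25],0.2],
    [[255,-153,-21],[0,0,-30],0.2],
    [[295,-177,-21],[0,0,-35],0.2],
    [[335,-201,-21],[0,0,-40],0.2],
    [[375,-225,-21],[0,0,-45],0.2],
    [[415,-250,-21],[0,0,-50],0.2],
    [[445,-268,-21],[0,0,-55.5],0.2],
    [[465,-280,-21],[0,0,-55.5],0.2],
    [[465,-280,-21],[0,0,-55.5],0.2],
    [[465,-280,-21],[0,0,-55.5],0.2],
    [[465,-280,-21],[0,0,-55.5],0.2],
  ],
)

```text
time_s: 23.72
eef_pos: [0.5164, 0.2182, 0.3304]
tool_rot: [0.0, 0.553, 0.833, -0.0]
contact_force: [1.1, 0.8, -3.0]
width: 0.599
grip_force: 63.2
```

```bash
python3 -c "
from mv import *
mv((.516,.2195,.33),23,-45)"
```

```text
t 23.725 pos [0.5164 0.2182 0.3304] w 0.599 shift [1.4 0.2 0.4] turn [-45.    0.1  -0.1] j [-0.49  0.34  0.06  1.51 -0.02  1.29 -0.02]
```

Emit:
carry_out(
  targets=[
    [[1,0,0],[-4,0,0],0.2],
    [[1,0,0],[-9,0,0],0.2],
    [[1,0,0],[-14,0,0],0.2],
    [[1,0,0],[-19,0,0],0.2],
    [[1,0,0],[-24,0,0],0.2],
    [[1,0,0],[-29,0,0],0.2],
    [[1,0,0],[-34,0,0],0.2],
    [[1,0,0],[-39,0,0],0.2],
    [[1,0,0],[-43,0,0],0.2],
    [[1,0,0],[-45,0,0],0.2],
    [[1,0,0],[-45,0,0],0.2],
    [[1,0,0],[-45,0,0],0.2],
    [[1,0,0],[-45,0,0],0.2],
  ],
)

```text
time_s: 25.35
eef_pos: [0.5156, 0.2183, 0.3258]
tool_rot: [0.21, 0.513, 0.773, 0.309]
contact_force: [0.1, -0.6, -2.7]
width: 0.594
grip_force: 65.7
```

```bash
cat > tip.py <<'E'
from mv import *
o=arm.get_obs(); r=rq(o["tool_rot"]); d=r.as_matrix()[:,2]
print("tilt",np.degrees(np.arccos(-d[2])),"tip pred",(o["eef_pos"]+.1405*d).round(4))
for n in ["scene","side"]:
    p=arm.get_image(n); w=cloud(p); save(p,"tip_"+n,(170,60,370,210),3)
    K=np.array(p["intrinsics"]);V=np.array(p["view"])
    def pix(q): c=V[:3,:3]@q+V[:3,3]; return (K[0,0]*c[0]/-c[2]+K[0,2], K[1,1]*-c[1]/-c[2]+K[1,2])
    print(n,"pred tip px",np.round(pix(o["eef_pos"]+.1405*d),1),[(m["conf"],m["xy"]) for m in arm.mark_of(p,"bottle")[:2]])
    # visible bottle points near axis, axis coordinate from TCP
    q=w.reshape(-1,3)-o["eef_pos"]; s=q@d; rad=np.linalg.norm(q-s[:,None]*d,axis=1)
    m=(rad<.012)&(s>.05)&(s<.17); print("max along axis",np.percentile(s[m],[50,98,100]).round(4) if m.any() else "-")
    e=(s>.09)&(s<.135)&(rad<.02); print("nozzle offset tool xy",r.inv().apply(q[e]).mean(0).round(4), e.sum())
mv((.516,.2195,.229),23,-45)
E
python3 tip.py
```

```text
tilt 43.850398659635545 tip pred [0.6057 0.2552 0.2245]
scene pred tip px [334.6 125.2] [(0.73, [330.9, 124.5])]
max along axis [0.118  0.1388 0.1405]
nozzle offset tool xy [-0.0058  0.0029  0.1085] 149
side pred tip px [224.6 111.5] [(0.7, [225.3, 113.2]), (0.47, [226.4, 154.3])]
max along axis [0.1247 0.1397 0.1421]
nozzle offset tool xy [-0.0112 -0.0028  0.1077] 44
t 25.55 pos [0.5165 0.2169 0.3258] w 0.594 shift [  3.4 -66.6  70.1] turn [-1.2  0.6 -0. ] j [ 0.3   0.06 -0.83  2.22  0.8   0.18 -0.85]
```

At a 44° outward tilt joint 6 sits at its lower limit. I'll slant the bottle sideways instead, pointing to +y, while staying high.

```bash
cat > mv2.py <<'E'
from mv import *
def mv2(tip,az,tilt=45,L=.1405,yaw=23):
    """tool z at slant tilt towards azimuth az; no extra twist vs tool-down with y at yaw"""
    o=arm.get_obs(); r=rq(o["tool_rot"]); a=np.radians(yaw); b=np.radians(az)
    y=np.array([np.cos(a),np.sin(a),0]); z=np.array([0,0,-1.]); R0=R.from_matrix(np.stack([np.cross(y,z),y,z],1))
    h=np.array([np.cos(b),np.sin(b),0]); g=R.from_rotvec(np.radians(tilt)*np.cross(z,h))*R0
    d=g.as_matrix()[:,2]; pos=np.array(tip)-L*d; dn=r.as_matrix()[:,2]
    print("t",o["time_s"],"tcp",o["eef_pos"].round(4),"->",pos.round(3),"tip",(o["eef_pos"]+L*dn).round(4),"tilt",np.degrees(np.arccos(-dn[2])).round(1),"shift",(r.inv().apply(pos-o["eef_pos"])*1000).round(1),"turn",(r.inv()*g).as_rotvec(degrees=True).round(1),"j",o["joints"].round(2))
E
python3 -c "
from mv2 import *
mv2((.6075,.2583,.2245),53)
mv2((.6075,.2583,.2245),83)"
```

```text
t 25.55 tcp [0.5165 0.2169 0.3258] -> [0.548 0.179 0.324] tip [0.6067 0.2535 0.2244] tilt 43.8 shift [-47.    8.7  11.5] turn [ 4.4 21.1  8.2] j [ 0.3   0.06 -0.83  2.22  0.8   0.18 -0.85]
t 25.55 tcp [0.5165 0.2169 0.3258] -> [0.595 0.16  0.324] tip [0.6067 0.2535 0.2244] tilt 43.8 shift [-83.   35.   37.1] turn [19.7 36.7 14.4] j [ 0.3   0.06 -0.83  2.22  0.8   0.18 -0.85]
```

Emit:
carry_out(
  targets=[
    [[-8,3,4],[2,3.7,1.4],0.2],
    [[-16,7,7],[4,7.3,2.9],0.2],
    [[-25,10,11],[6,11,4.3],0.2],
    [[-33,14,15],[8,14.7,5.8],0.2],
    [[-42,17,18],[10,18.4,7.2],0.2],
    [[-50,21,22],[12,22,8.6],0.2],
    [[-58,24,26],[14,25.7,10],0.2],
    [[-66,28,30],[16,29.4,11.5],0.2],
    [[-75,31,33],[18,33,13],0.2],
    [[-83,35,37],[19.7,36.7,14.4],0.2],
    [[-83,35,37],[19.7,36.7,14.4],0.2],
    [[-83,35,37],[19.7,36.7,14.4],0.2],
  ],
)

```text
time_s: 27.05
eef_pos: [0.5938, 0.1652, 0.3231]
tool_rot: [-0.172, 0.507, 0.773, 0.342]
contact_force: [-0.4, 0.4, -1.4]
width: 0.594
grip_force: 65.7
```

```bash
python3 -c "
from mv2 import *
mv2((.6075,.2583,.2245),83)
mv2((.6075,.2583,.130),83)"
```

```text
t 27.05 tcp [0.5938 0.1652 0.3231] -> [0.595 0.16  0.324] tip [0.6052 0.2638 0.2236] tilt 45.0 shift [-3.9  0.3 -4.3] turn [-0.3 -0.1  0.3] j [ 0.83  0.76 -1.37  1.67  0.05  0.89  0.08]
t 27.05 tcp [0.5938 0.1652 0.3231] -> [0.595 0.16  0.229] tip [0.6052 0.2638 0.2236] tilt 45.0 shift [-61.7 -33.1  62.6] turn [-0.3 -0.1  0.3] j [ 0.83  0.76 -1.37  1.67  0.05  0.89  0.08]
```

```bash
python3 -c "
from mv2 import *
mv2((.6075,.2583,.180),70)"
```

```text
t 27.05 tcp [0.5938 0.1652 0.3231] -> [0.574 0.165 0.279] tip [0.6052 0.2638 0.2236] tilt 45.0 shift [-18.3 -33.8  29.1] turn [-7.6 -5.6 -3.4] j [ 0.83  0.76 -1.37  1.67  0.05  0.89  0.08]
```

Emit:
carry_out(
  targets=[
    [[-3,-6,5],[-1.3,-1,-0.6],0.2],
    [[-6,-11,10],[-2.5,-2,-1.1],0.2],
    [[-9,-17,15],[-3.8,-2.8,-1.7],0.2],
    [[-12,-23,19],[-5,-3.8,-2.3],0.2],
    [[-15,-29,24],[-6.3,-4.7,-2.8],0.2],
    [[-18,-34,29],[-7.6,-5.6,-3.4],0.2],
    [[-18,-34,29],[-7.6,-5.6,-3.4],0.2],
    [[-18,-34,29],[-7.6,-5.6,-3.4],0.2],
  ],
)

```text
time_s: 28.05
eef_pos: [0.5742, 0.1634, 0.281]
tool_rot: [-0.089, 0.511, 0.77, 0.373]
contact_force: [0.5, -0.1, -2.6]
width: 0.594
grip_force: 65.7
```

```bash
python3 -c "
from mv2 import *
mv2((.6075,.2583,.130),70)"
```

```text
t 28.05 tcp [0.5742 0.1634 0.281 ] -> [0.574 0.165 0.229] tip [0.6084 0.2568 0.1817] tilt 45.0 shift [-25.3 -25.2  37.3] turn [ 0.1  0.  -0.1] j [ 0.91  0.7  -1.37  1.92  0.08  0.55  0.12]
```

Emit:
carry_out(
  targets=[
    [[-4,-4,6],[0,0,0],0.2],
    [[-8,-8,12],[0,0,0],0.2],
    [[-13,-13,19],[0,0,0],0.2],
    [[-17,-17,25],[0,0,0],0.2],
    [[-20,-20,30],[0,0,0],0.2],
    [[-20,-20,30],[0,0,0],0.2],
    [[-20,-20,30],[0,0,0],0.2],
  ],
)

```text
time_s: 28.92
eef_pos: [0.5739, 0.1645, 0.2396]
tool_rot: [-0.089, 0.511, 0.769, 0.373]
contact_force: [-0.7, 0.6, -2.2]
width: 0.593
grip_force: 65.7
```

```bash
python3 tip.py; python3 -c "
from mv2 import *
mv2((.6075,.2583,.130),70)
a=cv2.imread('pics/tip_scene.png');b=cv2.imread('pics/tip_side.png')
cv2.imwrite('pics/tips.png',cv2.resize(np.hstack([a[:,150:550],b[:,:400]]),None,fx=1,fy=1))"
```

```text
tilt 45.11612066974336 tip pred [0.6082 0.258  0.1404]
scene pred tip px [331.1 152.4] [(0.67, [328.8, 150.6])]
max along axis [0.1253 0.1412 0.1418]
nozzle offset tool xy [-0.0028  0.0076  0.1091] 50
side pred tip px [225.8 138.9] [(0.47, [225.9, 140.1])]
max along axis [0.1361 0.1392 0.1394]
nozzle offset tool xy [-0.0054 -0.0117  0.1037] 4
t 29.125 pos [0.5739 0.1644 0.2396] w 0.594 shift [ 60.9 -43.5  30. ] turn [-13.  -30.1 -12.7] j [ 0.87  0.74 -1.31  1.98  0.12  0.46  0.13]
t 29.125 tcp [0.5739 0.1644 0.2396] -> [0.574 0.165 0.229] tip [0.6082 0.2578 0.1404] tilt 45.1 shift [-4.7 -5.2  7.5] turn [ 0.2  0.  -0.2] j [ 0.87  0.74 -1.31  1.98  0.12  0.46  0.13]
```

View pics/tips.png

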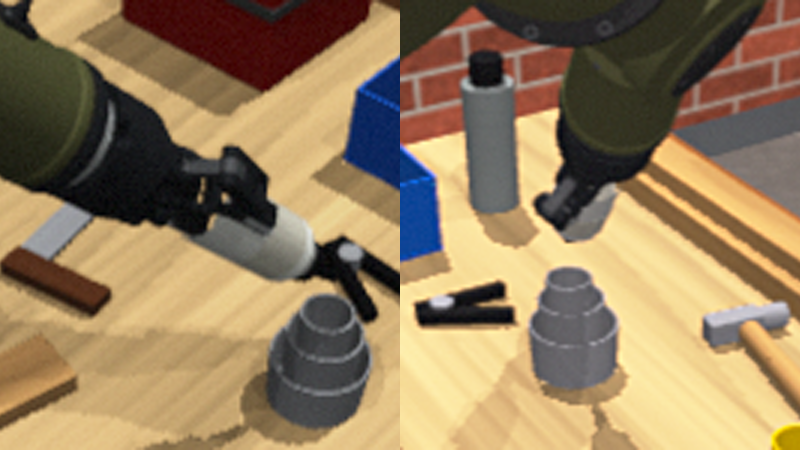

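The nozzle tip at (332,275) in the left panel (native 331,152) matches the prediction, directly above the small cup at (327,312). Lowering 10 mm to about 3 cm above the rim.

Emit:
carry_out(
  targets=[
    [[-2,-2,3],[0,0,0],0.2],
    [[-4,-4,6],[0,0,0],0.2],
    [[-5,-5,7.5],[0,0,0],0.2],
    [[-5,-5,7.5],[0,0,0],0.2],
    [[-5,-5,7.5],[0,0,0],0.2],
    [[-5,-5,7.5],[0,0,0],0.2],
  ],
)

```text
time_s: 29.88
eef_pos: [0.5737, 0.1648, 0.2291]
tool_rot: [-0.089, 0.511, 0.769, 0.373]
contact_force: [0.2, -0.2, -2.8]
width: 0.591
grip_force: 65.7
```

```bash
python3 -W ignore -c "
from mv2 import *
import chk
mv2((.6075,.2583,.130),70)"
```

```text
pot (array([0.6116, 0.2559]), 339, 6.3)
mid (array([0.6101, 0.2562]), 285, 4.4)
small (array([0.6069, 0.2565]), 114, 0.9)
pot (array([0.6077, 0.2586]), 209, 7.6)
mid (array([0.6085, 0.2583]), 216, 8.1)
small (array([0.6072, 0.2586]), 119, 1.3)
pot (array([0.6123, 0.2614]), 179, 6.8)
mid (array([0.6108, 0.2586]), 168, 7.1)
small (array([0.6081, 0.2577]), 102, 1.8)
t 30.025 tcp [0.5736 0.1648 0.2291] -> [0.574 0.165 0.229] tip [0.6079 0.2582 0.1299] tilt 45.1 shift [ 0.3  0.  -0.1] turn [ 0.1  0.  -0.2] j [ 0.86  0.75 -1.3   1.99  0.13  0.44  0.13]
```

```bash
python3 -c "
from workcell import arm
print(arm.job_done())"
```

```text
the job is handed in; nothing more can be done
None
```

The job is handed in at about 30 s, though the judge's verdict was not shown: the cups stand nested upright in the pot, and the gripper holds the bottle at 45° with its nozzle tip centred about 3 cm above the smallest cup's mouth.

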